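# Dig the spanner out from under the slide boxes

## Task

The microscope's stage clamp needs tightening and the small steel spanner is buried in the grey parts bin under two slide boxes, one on top of the other. Move both slide boxes aside inside the bin so that neither lies on the spanner (keep them upright and in the bin, they hold glass), then lift the spanner out and lay it flat inside the shallow steel tool tray. Set everything down rather than dropping it, and leave the bottle, the lens case and the dish where they are.

Things in the scene. Friction and masses are not known exactly. Their poses are not given: they have to be found in the camera images.
- spanner: small flat steel spanner, 130 long, 8 thick, lying along its x axis: shank 14 wide (from x = -38 to +39), closed ring 29 across at the -x end, open jaw 30 wide at the +x end; about 100 g. Origin: centre of its underside, mid-length; z up. At the start it lies flat on the bin's floor, up to 70 to either side (y) of the bin's middle, along the bin's x axis within 9 degrees
- blue_box: blue slide box with a blank paper label on top: rigid closed box 100 (its x) by 40 (its y) by 24 high, about 90 g (loads vary by a third). Origin: centre of its underside, z up. At the start it lies flat on the spanner, long sides along it within 5 degrees (underside 8 above the bin's floor). Movable, stackable
- white_box: white slide box, same size and mass as the blue one: 100 (x) by 40 (y) by 24 high, origin at the centre of its underside, z up. At the start it lies flat on top of the blue box, turned by up to 17 degrees from it
- parts_bin: grey plastic parts bin fixed to the bench, open on top, outside 220 (its x) by 280 (its y) by 55 high, walls and floor 5 thick, so inside 210 by 270 and its floor 5 above the bench. Origin: centre of its underside, on the bench; z up. It stands on the robot's left or right; the bin's inside is otherwise empty
- tool_tray: shallow steel tool tray fixed to the bench, outside 200 (its x) by 140 (its y) by 18 high, walls and floor 4 thick (inside 192 by 132), empty. Origin: centre of its underside, on the bench; z up. It stands on the other side from the bin
- oil_bottle: small amber bottle with a black cap, 30 across, 65 high, standing loose on the bench beyond the work; origin at the centre of its foot. To be left alone
- lens_case: black round lens case, 38 across, 55 high, standing loose on the bench beyond the work; origin at the centre of its foot. To be left alone
- glass_dish: clear to whitish lidded dish, 92 across, 17 high, loose on the bench beyond the work; origin at the centre of its underside. To be left alone
Mind the look-alikes: they are no part of the job. Of the things that look like the tool_tray, take the one that is farthest from the robot's base at the start.

How it is judged:
By the outcome, as a careful person would: the job done as asked, in the order asked, and still so for the second after the job is handed in, with the robot touching nothing.
It also fails if it takes over 69 s, if anything falls off the work surface, if the arm or the gripper's body presses on something with over 40 N, if the wrist force passes 120 N, or if a joint passes its speed limit or range.

## Robot

A 6-joint arm with a two-finger parallel gripper is mounted at the origin on the work surface. World frame = base frame: x ahead of the robot, y to its left, z up, the work surface at z = 0. Lengths are in m, angles in rad, forces in N, time in s.
With the tool pointing down it reaches from about 0.3 to 0.875 m from the base axis. Payload 6.4 kg.
Tool frame: the origin (TCP) lies at the very end of the fingers, on their centre line; the grasp point (between the pads) lies 19 mm behind it (grip_point_offset is the distance from the TCP to the grasp point, in m); y points along the fingers, z is the direction in which the jaws open and shut, and the axes are right-handed (so a half turn about y gives the same grasp; the last joint's range is limited). The gripper opens to 85 mm and grips with 20 to 120 N. Pads are 22 mm wide; open, the fingers measure 114 mm over their backs; the gripper's body (76 mm by 85 mm) begins 54 mm behind the grasp point. The pads swing forward as they close: fully open they stand 13 mm farther back than shut.
Start: joints at [-1.517, 0.181, 1.607, -0, 1.354, -0.206], TCP at [0.148, -0.556, 0.231] pointing down, gripper open.
Joint ranges: [-2.99, 2.99], [-0.89, 2.07], [0.3, 2.58], [-1.14, 4.28], [0, 2.63], [-3.12, 3.12]. Speed limits (rad/s): [2.57, 2.57, 3.01, 3.14, 3.14, 3.14].

## Interface

Orientations are given as a rotation vector (axis times angle).
In Python, from rig import * gives the robot as it stands.
- The arm moves only by the shell command python3 -m jog 'ROWS' [FORCE]. ROWS is JSON, a list that holds one entry, the list of rows, each a list of 7 numbers: the finger opening in m, from 0 to 0.0854, then the shift along the tool's x, y, z in m, then the turn, a rotation vector about the tool's x, y, z in degrees. In form: [[[jaw, dx, dy, dz, wx, wy, wz], ...]]. A call has 1 to 10 rows; each row shifts and turns the commanded pose from where the row before left it, along the tool's axes as they then stand; what a row does not reach is not made up. A row lasts 1/8 s, in which the tool goes at most 62.5 mm and 10.7 degrees, less where a joint would pass 70% of its speed; a pose out of reach is approached as far as the arm can. A call with a gripper value outside its range is refused whole. The fingers move at their own pace and stop on an object; FORCE is the grip in N (left out, the last holds). Time passes only in rows, so rows that do not move let the fingers close. It gives the time, the measured TCP pose, the force and the opening at its end, in the units of the state.
- state(): the state, without advancing time (a new reading comes with each control period).
- camera(name): name is "side" or "top"; returns the picture (400x640x3 uint8, red, green, blue); there is no depth.
- camera_params(name): a dict with "mtx" (3x3 intrinsics, pixels), "T" (4x4, takes a point from camera to world coordinates). Camera axes: x right, y up, looking along -z (the intrinsics and any distortion apply to the point x, -y, -z); pixel columns grow to the right and rows downward; lengths in m; the calibration is good to about 2 mm. A picture is of the moment at which its call begins. camera_params takes no time and is no camera call.
- hand_in(): hands the job in, once; it reports no verdict.
Trained networks look in the newest picture that a camera, given by its name, has taken for a name from the list of things; names that differ only in an ending like _2 or _b are one class to them, and where a whole thing is asked for, a point or a joint stands for the part that bears it (a point fixed in the world has none). Each returns a list of dicts, best first, with "score" (0 to 1); they miss things now and then, are a little off and sometimes report something else, mostly with a low value. They report only what shows in the picture. A call takes as long as a camera call. They do not tell look-alikes from the thing itself.
- find_in(camera, name): "box" ([left, top, width, height] in pixels, round what is visible of it).
The state is a dict: "t": time; "qpos": joint angles; "joint_vel": joint speeds; "joint_efforts": joint torques, N m; "tool_pos": TCP position; "tool_rot": TCP orientation; "contact_force": force on the tool from outside, world axes, zero at the start; "ft_torque": the same for the moment, N m; "opening": finger opening in m.
Only numpy, scipy, OpenCV 4.12 (cv2) and the standard library are available. Lean on these libraries where they do the work, as an engineer would, in place of code of your own. Each camera call takes 0.05 s, during which the arm holds its last target.

## Working session

There is one attempt and no reset: what is moved stays moved. The work goes in short steps, Python scripts to look and compute and a shell command to move; the robot and the scene stay as the last step left them, time stands still between calls to the robot, and variables do not carry over. Pictures are saved under pics/ and viewed, and the job is handed in when it is done.

```bash
ls; mkdir -p pics; cat > h.py <<'E'
import numpy as np, cv2
from scipy.spatial.transform import Rotation as R
from rig import *
def snap(n,f):
    im=camera(n); cv2.imwrite('pics/'+f+'.png',im[:,:,::-1]); return im
def pix2w(n,u,v,z):
    p=camera_params(n);K=np.array(p['mtx']);T=np.array(p['T'])
    d=np.linalg.inv(K)@[u,v,1]; d=T[:3,:3]@[d[0],-d[1],-d[2]]; o=T[:3,3]
    return o+d*(z-o[2])/d[2]
def w2pix(n,P):
    p=camera_params(n);K=np.array(p['mtx']);T=np.array(p['T'])
    c=T[:3,:3].T@(np.array(P)-T[:3,3]); q=K@[c[0],-c[1],-c[2]]; return q[:2]/q[2]
E
python3 - <<'E'
from h import *
for n in ('side','top'):
    snap(n,n+'0'); p=camera_params(n); print(n,{k:np.round(v,3).tolist() if not isinstance(v,str) else v for k,v in p.items()})
    for t in ['spanner','blue_box','white_box','parts_bin','tool_tray','oil_bottle','lens_case','glass_dish']:
        print(t,[(np.round(d['box']).tolist(),round(d['score'],2)) for d in find_in(n,t)[:4]])
s=state();print(s); print(R.from_rotvec(s['tool_rot']).as_matrix().round(3))
E
```

```text
pics
side {'mtx': [[419.595, 0.0, 322.139], [0.0, 419.595, 198.398], [0.0, 0.0, 1.0]], 'T': [[-0.764, 0.364, -0.533, -0.049], [-0.645, -0.456, 0.613, 0.636], [-0.02, 0.812, 0.584, 0.723], [0.0, 0.0, 0.0, 1.0]]}
spanner []
blue_box [([237.0, 264.0, 42.0, 31.0], 0.71)]
white_box [([231.0, 244.0, 46.0, 34.0], 0.74)]
parts_bin [([168.0, 217.0, 154.0, 131.0], 0.96)]
tool_tray [([309.0, 170.0, 83.0, 50.0], 0.98), ([419.0, 203.0, 60.0, 33.0], 0.9)]
oil_bottle [([203.0, 201.0, 10.0, 23.0], 0.68), ([288.0, 160.0, 9.0, 23.0], 0.64)]
lens_case [([285.0, 161.0, 15.0, 19.0], 0.77)]
glass_dish [([234.0, 188.0, 32.0, 21.0], 0.66), ([288.0, 162.0, 10.0, 20.0], 0.48), ([205.0, 203.0, 8.0, 21.0], 0.39)]
top {'mtx': [[368.176, 0.0, 319.73], [0.0, 368.176, 196.808], [0.0, 0.0, 1.0]], 'T': [[-0.028, 0.994, -0.106, 0.418], [-1.0, -0.028, 0.005, -0.05], [0.002, 0.106, 0.994, 1.092], [0.0, 0.0, 0.0, 1.0]]}
spanner [([157.0, 149.0, 118.0, 94.0], 0.23)]
blue_box []
white_box [([217.0, 181.0, 18.0, 36.0], 0.79)]
parts_bin [([159.0, 148.0, 116.0, 93.0], 0.58)]
tool_tray [([384.0, 240.0, 60.0, 79.0], 0.81)]
oil_
[... 168 characters left out ...]
51728563e+00,  1.80804589e-01,  1.60699251e+00, -1.83049726e-05,
        1.35379644e+00, -2.06271310e-01]), 'joint_vel': array([-0.00233446, -0.00140292,  0.00016308, -0.00177939,  0.0013899 ,
        0.00098868]), 'joint_efforts': array([-9.90218068e-04, -4.44839537e+01, -3.51687741e+01, -3.32519321e-04,
        5.42962935e-04,  3.50726509e-06]), 'tool_pos': array([ 0.14772836, -0.55571691,  0.2312895 ]), 'tool_rot': array([-0.27210112,  2.08287518, -2.08287045]), 'contact_force': array([ 0.08464282, -0.17998299,  0.34147042]), 'ft_torque': array([-0.00347657, -0.01384998,  0.00541903]), 'opening': 0.08548382632274494}
[[-0.966 -0.     0.257]
 [-0.257 -0.    -0.966]
 [ 0.    -1.    -0.   ]]
```

View pics/side0.png

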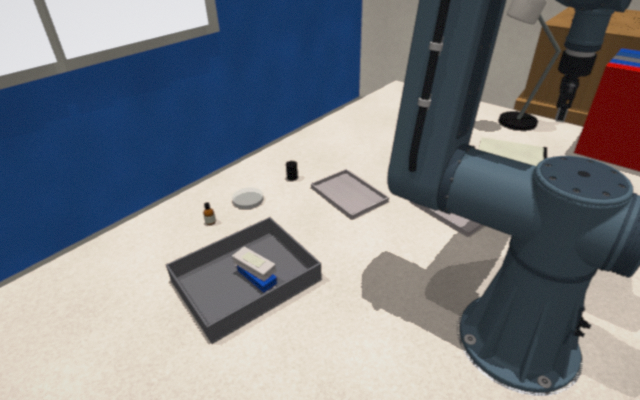

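View pics/top0.png

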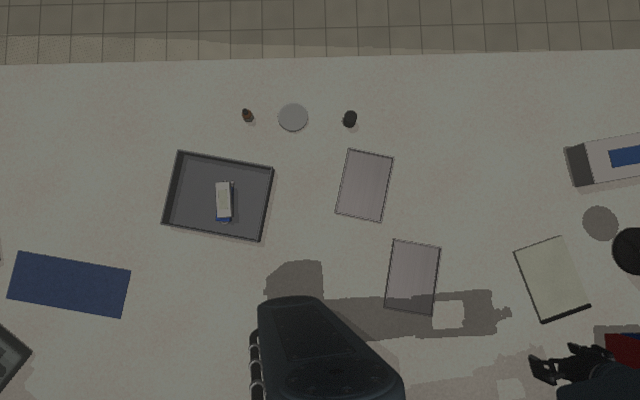

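Two trays show: the top view has the far one at (364,185) and the near one at (413,277). In the side view they are at (350,194) and about (450,215). By the description, the far one is my target. The boxes are at (224,201) in the top view, inside the bin. I'll check crops and measure.

```bash
python3 - <<'E'
from h import *
t=cv2.imread('pics/top0.png'); s=cv2.imread('pics/side0.png')
a=cv2.resize(t[140:250,155:285],None,fx=6,fy=5.4*6/5.4,interpolation=3)
cv2.imwrite('pics/c1.png',a[:600])
b=cv2.resize(s[210:345,160:330],None,fx=4.4,fy=4.4,interpolation=3); cv2.imwrite('pics/c2.png',b)
cv2.imwrite('pics/c3.png',cv2.resize(t[140:320,325:450],None,fx=3.3,fy=3.3,interpolation=3))
for c in [(347,149),(393,157),(381,221),(335,213)]: print('far tray',pix2w('top',*c,.018).round(3))
for c in [(393,239),(440,247),(432,315),(384,305)]: print('near',pix2w('top',*c,.018).round(3))
for c in [(178,150),(274,167),(261,241),(161,223)]: print('bin',pix2w('top',*c,.055).round(3))
E
```

```text
far tray [ 0.673 -0.14   0.018]
far tray [ 0.645 -0.276  0.018]
far tray [ 0.456 -0.232  0.018]
far tray [ 0.483 -0.099  0.018]
near [ 0.403 -0.264  0.018]
near [ 0.376 -0.399  0.018]
near [ 0.186 -0.364  0.018]
near [ 0.217 -0.23   0.018]
bin [0.674 0.348 0.055]
bin [0.617 0.073 0.055]
bin [0.408 0.112 0.055]
bin [0.466 0.393 0.055]
```

View pics/c1.png

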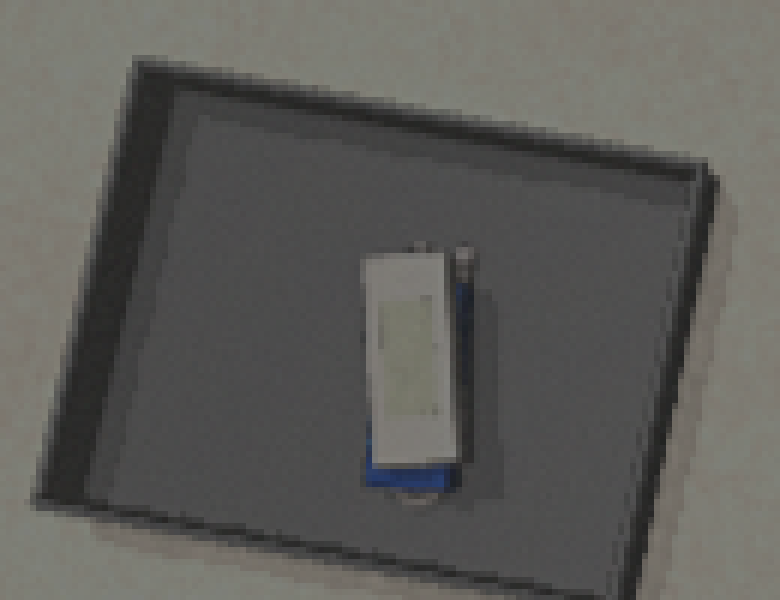

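View pics/c2.png

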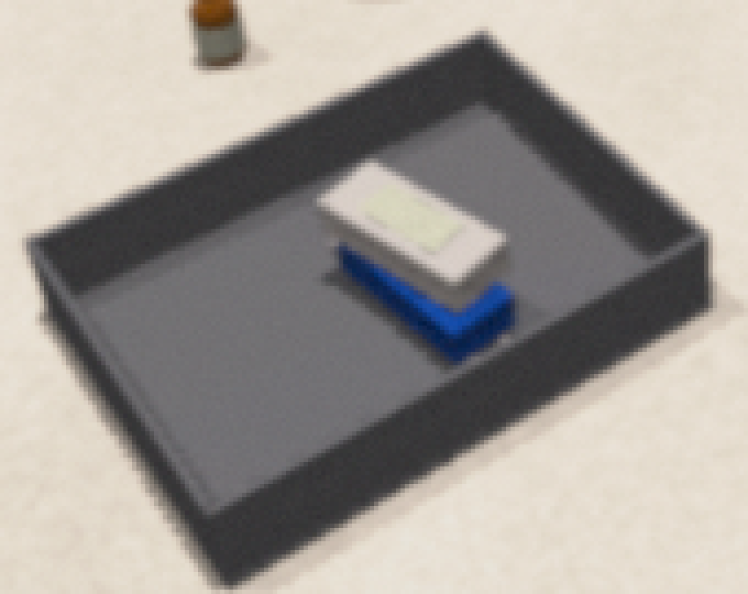

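View pics/c3.png

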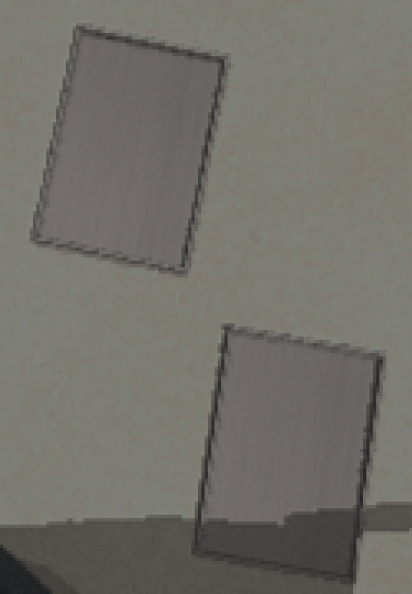

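```bash
python3 - <<'E'
from h import *
T=lambda x,y,z: pix2w('top',155+x/6-.4,140+y/6-.4,z)
S=lambda x,y,z: pix2w('side',160+x/4.4-.4,210+y/4.4-.4,z)
def rect(n,P):
    P=np.array(P)[:,:2]; c=P.mean(0); r=cv2.minAreaRect((P*1000).astype(np.float32)); 
    print(n,c.round(4),np.round(r[1]),'edges',[(round(1000*np.linalg.norm(P[i]-P[i-1])),round(np.degrees(np.arctan2(*(P[i]-P[i-1])[::-1])),1)) for i in range(4)])
rect('white top',[T(*p,.061) for p in [(362,256),(442,254),(455,460),(373,466)]])
rect('white side',[S(*p,.061) for p in [(316,200),(372,160),(508,238),(465,280)]])
print('blue near edge top',[T(*p,.037).round(4) for p in [(366,487),(450,490)]])
print('blue near edge side',[S(*p,.037).round(4) for p in [(455,332),(513,293)]], 'bottom',[S(*p,.013).round(4) for p in [(340,268),(460,360),(513,325)]])
print('spanner ring end',T(418,504,.009).round(4),'jaws',T(420,242,.011).round(4),T(466,243,.011).round(4))
rect('bin top',[T(*p,.055) for p in [(135,60),(717,170),(630,606),(36,506)]])
rect('bin side',[S(*p,.055) for p in [(32,240),(485,35),(708,235),(210,515)]])
rect('tray',[pix2w('top',*c,.018) for c in [(348,148.3),(393.5,157.5),(381,222),(335,212.8)]])
E
```

```text
white top [0.5276 0.2182] [100.  38.] edges [(99, np.float64(3.1)), (38, np.float64(-90.1)), (97, np.float64(-176.5)), (38, np.float64(92.6))]
white side [0.5251 0.2176] [103.  39.] edges [(103, np.float64(5.2)), (39, np.float64(-89.0)), (99, np.float64(-177.4)), (34, np.float64(97.3))]
blue near edge top [array([0.4691, 0.2444, 0.037 ]), array([0.4666, 0.2044, 0.037 ])]
blue near edge side [array([0.4695, 0.2442, 0.037 ]), array([0.466 , 0.2073, 0.037 ])] bottom [array([0.5691, 0.238 , 0.013 ]), array([0.4719, 0.2419, 0.013 ]), array([0.4679, 0.2082, 0.013 ])]
spanner ring end [0.4615 0.2268 0.009 ] jaws [0.5907 0.2252 0.011 ] [0.5895 0.2025 0.011 ]
bin top [0.5407 0.2332] [284. 216.] edges [(216, np.float64(-11.6)), (284, np.float64(-102.4)), (210, np.float64(168.0)), (283, np.float64(78.9))]
bin side [0.5372 0.2389] [275. 216.] edges [(216, np.float64(-12.7)), (272, np.float64(-102.6)), (213, np.float64(168.2)), (275, np.float64(77.9))]
tray [ 0.5636 -0.1878] [138. 196.] edges [(196, np.float64(-13.2)), (138, np.float64(-103.2)), (195, np.float64(166.4)), (137, np.float64(77.1))]
```

```bash
cat >> h.py <<'E'
def delta(x,y,z,yaw):
    """turn about tool y (deg) to do first, then shift in the turned tool axes (mm)"""
    s=state(); M=R.from_rotvec(s['tool_rot']).as_matrix(); zc=M[:,2]
    cur=np.degrees(np.arctan2(zc[1],zc[0])); d=(yaw-90-cur+90)%180-90
    a=np.radians(yaw-90); c=np.array([np.cos(a),np.sin(a),0]); 
    if abs((((yaw-90)-cur)+180)%360-180)>90: c=-c
    N=np.column_stack([np.cross([0,0,-1],c),[0,0,-1],c]); 
    Dp=np.array([x,y,z])-s['tool_pos']
    print('t',round(s['t'],2),'pos',s['tool_pos'].round(4),'boxyaw',round((cur+90+90)%180-90,2),'tilt',np.round(M[:,1],3),'open',round(s['opening'],4),'F',np.round(s['contact_force'],2))
    print('turn wy',round(-d,2),'shift mm',(N.T@Dp*1000).round(1))
E
python3 -c "
from h import *
delta(.527,.218,.12,3.5)"
```

```text
t 0.9 pos [ 0.1477 -0.5557  0.2313] boxyaw 14.88 tilt [-0. -0. -1.] open 0.0855 F [ 0.08 -0.18  0.34]
turn wy 11.38 shift mm [-425.8  111.3 -749.1]
```

```bash
python3 -m jog '[[[0.0854,0,0,0,0,5.7,0],[0.0854,0,0,0,0,5.7,0],[0.0854,-0.021,0,-0.0375,0,0,0],[0.0854,-0.021,0,-0.0375,0,0,0],[0.0854,-0.021,0,-0.0375,0,0,0],[0.0854,-0.021,0,-0.0375,0,0,0],[0.0854,-0.021,0,-0.0375,0,0,0],[0.0854,-0.021,0,-0.0375,0,0,0],[0.0854,-0.021,0,-0.0375,0,0,0],[0.0854,-0.021,0,-0.0375,0,0,0]]]'
python3 -m jog '[[[0.0854,-0.021,0,-0.0375,0,0,0],[0.0854,-0.021,0,-0.0375,0,0,0],[0.0854,-0.021,0,-0.0375,0,0,0],[0.0854,-0.021,0,-0.0375,0,0,0],[0.0854,-0.021,0,-0.0375,0,0,0],[0.0854,-0.021,0,-0.0375,0,0,0],[0.0854,-0.021,0,-0.0375,0,0,0],[0.0854,-0.021,0,-0.0375,0,0,0],[0.0854,-0.021,0,-0.0375,0,0,0],[0.0854,-0.021,0,-0.0375,0,0,0]]]'
python3 -c "
from h import *
delta(.527,.218,.12,3.5)"
```

```text
t: 2.15
tool_pos: [0.2976, -0.2449, 0.2315]
tool_rot: [-0.066, 2.19, -2.191]
contact_force: [0.4, 0.0, -0.1]
opening: 0.0853
t: 3.4
tool_pos: [0.4846, 0.1425, 0.2315]
tool_rot: [-0.066, 2.19, -2.19]
contact_force: [0.8, -0.5, 0.3]
opening: 0.0857
t 3.4 pos [0.4846 0.1425 0.2315] boxyaw 3.5 tilt [ 0.001 -0.    -1.   ] open 0.0857 F [ 0.81 -0.5   0.27]
turn wy -0.0 shift mm [-47.  111.5 -72.8]
```

```bash
python3 -m jog '[[[0.0854,-0.0235,0,-0.0365,0,0,0],[0.0854,-0.0235,0,-0.0365,0,0,0],[0.0854,0,0.05,0,0,0,0],[0.0854,0,0.05,0,0,0,0],[0.0854,0,0,0,0,0,0]]]'
python3 -c "
from h import *
snap('side','s1');snap('top','t1');delta(.527,.218,.038,3.5)
a=cv2.imread('pics/s1.png')[150:350,140:400]; cv2.imwrite('pics/s1c.png',cv2.resize(a,None,fx=3,fy=3,interpolation=3))"
```

```text
t: 4.03
tool_pos: [0.523, 0.2162, 0.1272]
tool_rot: [-0.077, 2.193, -2.196]
contact_force: [0.2, -0.7, -0.0]
opening: 0.0853
t 4.12 pos [0.5271 0.2168 0.1324] boxyaw 3.48 tilt [ 0.001  0.    -1.   ] open 0.0853 F [ 0.63 -0.31  1.37]
turn wy -0.02 shift mm [-0.  94.4 -1.2]
```

View pics/s1c.png

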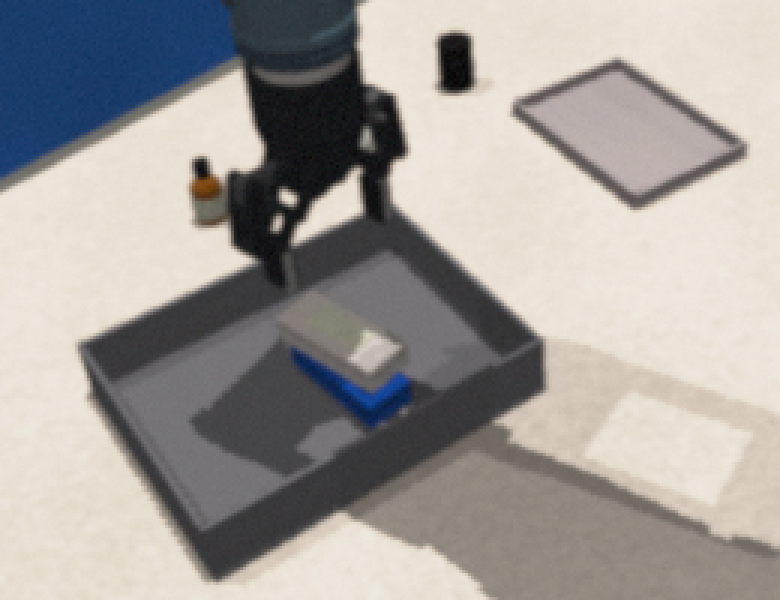

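The open gripper stands over the white box. In the crop the box is at (340,335) and the fingertips are at (285,280) and (378,215), straddling it. I'm descending now.

```bash
python3 -m jog '[[[0.0854,0,0.035,-0.001,0,0,0],[0.0854,0,0.03,0,0,0,0],[0.0854,0,0.02,0,0,0,0],[0.0854,0,0.0095,0,0,0,0],[0.0854,0,0,0,0,0,0]]]' 20
python3 -m jog '[[[0.06,0,0,0,0,0,0],[0.045,0,0,0,0,0,0],[0.036,0,0,0,0,0,0],[0.03,0,0,0,0,0,0],[0.03,0,0,0,0,0,0],[0.03,0,0,0,0,0,0]]]' 25
python3 -c "
from h import *
delta(.527,.218,.038,3.5)"
```

```text
t: 4.75
tool_pos: [0.5276, 0.2179, 0.0382]
tool_rot: [-0.064, 2.19, -2.189]
contact_force: [0.1, 0.4, 0.2]
opening: 0.0854
t: 5.5
tool_pos: [0.5271, 0.2179, 0.0377]
tool_rot: [-0.065, 2.19, -2.19]
contact_force: [-1.0, -0.2, 6.1]
opening: 0.0397
t 5.5 pos [0.5271 0.2179 0.0377] boxyaw 3.49 tilt [ 0.001  0.    -1.   ] open 0.0397 F [-0.97 -0.2   6.11]
turn wy -0.01 shift mm [ 0.1 -0.3 -0.1]
```

```bash
python3 -m jog '[[[0.03,0,-0.004,0,0,0,0],[0.03,0,-0.015,0,0,0,0],[0.03,0,-0.025,0,0,0,0],[0.03,0,-0.025,0,0,0,0],[0.03,0,0,0,0,0,0]]]'
python3 -c "
from h import *
delta(.558,.318,.09,-12)
snap('side','s2');a=cv2.imread('pics/s2.png')[150:350,140:400]; cv2.imwrite('pics/s2c.png',cv2.resize(a,None,fx=3,fy=3,interpolation=3))"
```

```text
t: 6.12
tool_pos: [0.5283, 0.2181, 0.1086]
tool_rot: [-0.061, 2.189, -2.187]
contact_force: [0.4, -0.3, -1.6]
opening: 0.0394
t 6.12 pos [0.5283 0.2181 0.1086] boxyaw 3.49 tilt [ 0.005  0.001 -1.   ] open 0.0394 F [ 0.41 -0.28 -1.56]
turn wy 15.49 shift mm [  -8.3   18.6 -103.8]
```

View pics/s2c.png

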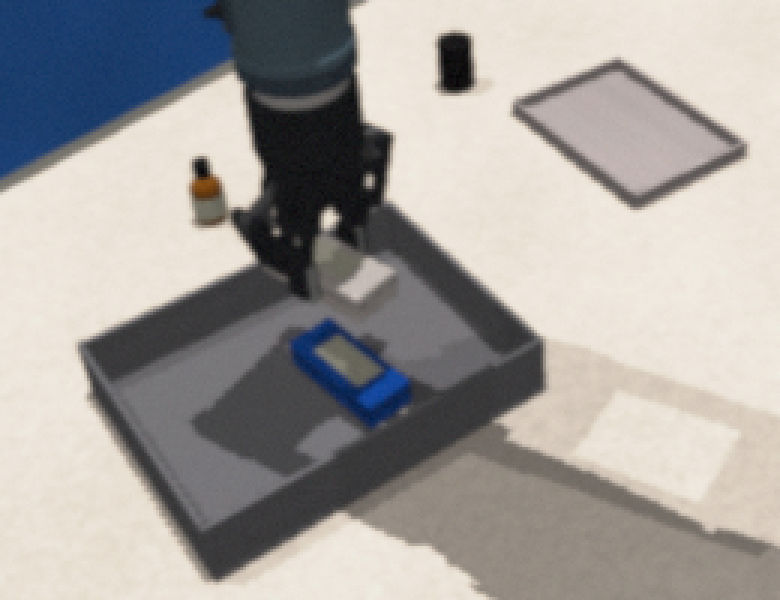

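The white box is held level at crop (355,270), and the blue box stays put on the spanner at (350,370). I'm moving the white box to the left.

```bash
python3 -m jog '[[[0.03,0,0,0,0,7.75,0],[0.03,0,0,0,0,7.75,0],[0.03,-0.002,0,-0.026,0,0,0],[0.03,-0.002,0,-0.026,0,0,0],[0.03,-0.002,0,-0.026,0,0,0],[0.03,-0.002,0,-0.026,0,0,0],[0.03,0,0.018,0,0,0,0],[0.03,0,0,0,0,0,0],[0.03,0,0,0,0,0,0]]]'
python3 -c "
from h import *
delta(.558,.318,.0085,-12)
snap('side','s3');a=cv2.imread('pics/s3.png')[150:350,140:400]; cv2.imwrite('pics/s3c.png',cv2.resize(a,None,fx=3,fy=3,interpolation=3))"
```

```text
t: 7.3
tool_pos: [0.5552, 0.3167, 0.0868]
tool_rot: [-0.221, -2.108, 2.111]
contact_force: [0.7, -0.1, -0.7]
opening: 0.0398
t 7.3 pos [0.5552 0.3167 0.0868] boxyaw -12.06 tilt [-0.002 -0.001 -1.   ] open 0.0398 F [ 0.65 -0.14 -0.66]
turn wy -0.06 shift mm [-2.5 78.3 -1.8]
```

View pics/s3c.png

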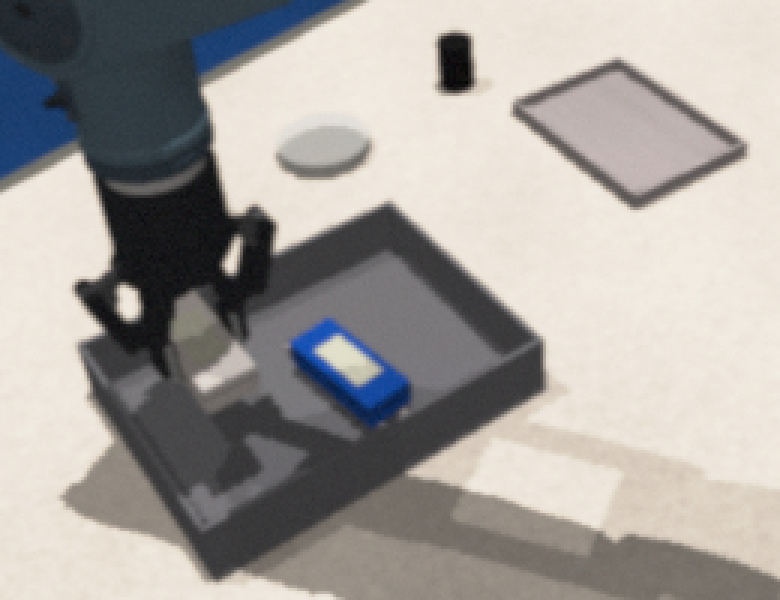

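```bash
python3 -c "
from h import *
M=R.from_rotvec(state()['tool_rot']).as_matrix();p=state()['tool_pos']
for s in(30,40,45,50,55):
  for h in (0,30,40,50,60,70):
    q=[(w2pix('side',p+sg*M[:,2]*s/1000+[0,0,h/1000])-[140,150])*3 for sg in(-1,1)]
    print(s,h,np.round(q).tolist())
"
```

```text
30 0 [[162.0, 378.0], [241.0, 339.0]]
30 30 [[154.0, 346.0], [234.0, 308.0]]
30 40 [[151.0, 336.0], [232.0, 298.0]]
30 50 [[148.0, 325.0], [229.0, 287.0]]
30 60 [[145.0, 314.0], [227.0, 276.0]]
30 70 [[142.0, 303.0], [224.0, 265.0]]
40 0 [[149.0, 384.0], [254.0, 333.0]]
40 30 [[140.0, 353.0], [247.0, 302.0]]
40 40 [[137.0, 342.0], [245.0, 292.0]]
40 50 [[134.0, 332.0], [242.0, 281.0]]
40 60 [[130.0, 321.0], [240.0, 270.0]]
40 70 [[127.0, 310.0], [238.0, 259.0]]
45 0 [[142.0, 388.0], [260.0, 330.0]]
45 30 [[133.0, 356.0], [253.0, 299.0]]
45 40 [[130.0, 346.0], [251.0, 289.0]]
45 50 [[126.0, 335.0], [249.0, 278.0]]
45 60 [[123.0, 324.0], [247.0, 267.0]]
45 70 [[120.0, 313.0], [244.0, 256.0]]
50 0 [[135.0, 391.0], [266.0, 327.0]]
50 30 [[126.0, 360.0], [260.0, 296.0]]
50 40 [[122.0, 349.0], [258.0, 286.0]]
50 50 [[119.0, 338.0], [255.0, 275.0]]
50 60 [[116.0, 327.0], [253.0, 264.0]]
50 70 [[113.0, 316.0], [251.0, 253.0]]
55 0 [[128.0, 394.0], [272.0, 324.0]]
55 30 [[119.0, 363.0], [266.0, 293.0]]
55 40 [[115.0, 353.0], [264.0, 283.0]]
55 50 [[112.0, 342.0], [262.0, 272.0]]
55 60 [[109.0, 331.0], [260.0, 261.0]]
55 70 [[105.0, 320.0], [257.0, 250.0]]
```

```bash
python3 -c "
import cv2
a=cv2.imread('pics/s3.png')[210:290,155:240]; cv2.imwrite('pics/s3d.png',cv2.resize(a,None,fx=7,fy=7,interpolation=3))"
```

```text
(no output)
```

View pics/s3d.png

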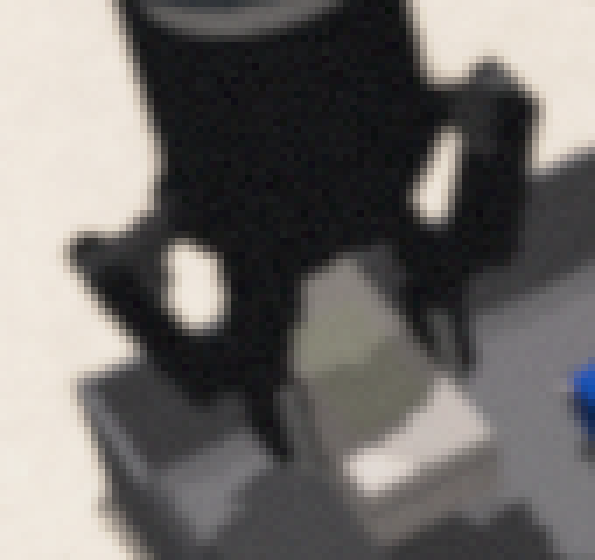

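```bash
python3 -m jog '[[[0.03,0.0015,0.015,0.0145,0,0,0],[0.03,0,0.025,0,0,0,0],[0.03,0,0.02,0,0,0,0],[0.03,0,0.012,0,0,0,0],[0.03,0,0,0,0,0,0]]]'
python3 -c "
from h import *
delta(.5536,.3035,.0065,-12)
snap('side','s4');a=cv2.imread('pics/s4.png')[200:350,140:340]; cv2.imwrite('pics/s4c.png',cv2.resize(a,None,fx=4,fy=4,interpolation=3))"
```

```text
t: 7.98
tool_pos: [0.5506, 0.3035, 0.0145]
tool_rot: [-0.22, -2.109, 2.111]
contact_force: [0.1, 0.6, -0.7]
opening: 0.0395
t 7.97 pos [0.5506 0.3035 0.0145] boxyaw -12.02 tilt [-0.002 -0.001 -1.   ] open 0.0395 F [ 0.05  0.6  -0.69]
turn wy -0.02 shift mm [-2.9  8.  -0.6]
```

View pics/s4c.png

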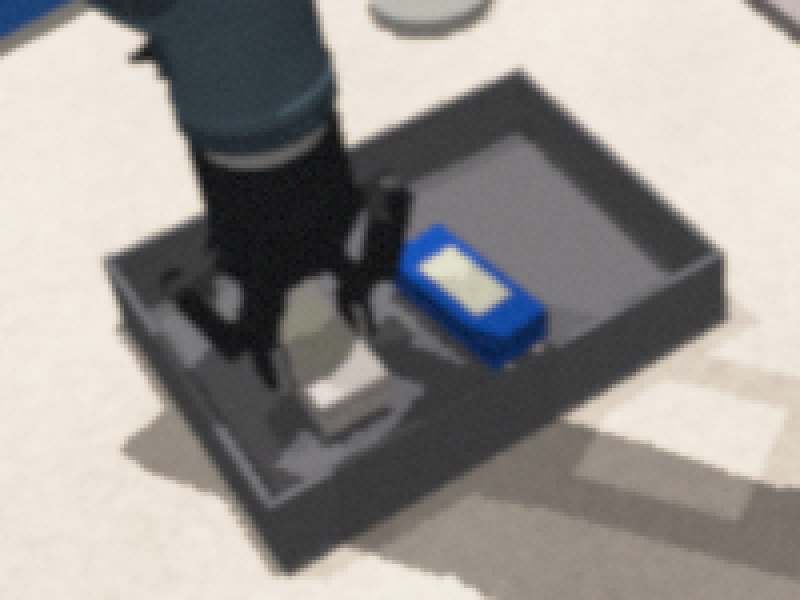

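```bash
python3 -m jog '[[[0.03,0,0.004,0,0,0,0],[0.03,0,0.003,0,0,0,0],[0.03,0,0,0,0,0,0]]]'; python3 -m jog '[[[0.03,0,0.001,0,0,0,0],[0.03,0,0.001,0,0,0,0],[0.03,0,0,0,0,0,0]]]'
```

```text
t: 8.4
tool_pos: [0.5513, 0.304, 0.0088]
tool_rot: [-0.222, -2.111, 2.111]
contact_force: [-0.3, -0.4, -1.1]
opening: 0.0397
t: 8.78
tool_pos: [0.5513, 0.3039, 0.0067]
tool_rot: [-0.222, -2.111, 2.111]
contact_force: [-0.8, 0.2, -1.0]
opening: 0.0397
```

```bash
python3 -m jog '[[[0.03,0,0.001,0,0,0,0],[0.03,0,0,0,0,0,0]]]'; python3 -m jog '[[[0.03,0,0.001,0,0,0,0],[0.03,0,0,0,0,0,0]]]'
```

```text
t: 9.02
tool_pos: [0.5515, 0.3039, 0.0058]
tool_rot: [-0.222, -2.111, 2.111]
contact_force: [-1.0, -0.4, -0.7]
opening: 0.0395
t: 9.28
tool_pos: [0.5515, 0.304, 0.0057]
tool_rot: [-0.222, -2.111, 2.111]
contact_force: [-2.8, -2.1, 5.9]
opening: 0.0397
```

Contact shows at 5.9 N, so I'm releasing with a modest opening and then lifting.

```bash
python3 -m jog '[[[0.041,0,0,0,0,0,0],[0.043,0,0,0,0,0,0],[0.047,0,0,0,0,0,0],[0.047,0,-0.004,0,0,0,0],[0.047,0,-0.015,0,0,0,0],[0.047,0,-0.035,0,0,0,0],[0.06,0,-0.045,0,0,0,0],[0.085,0,0,0.03,0,0,0],[0.085,0,0,0.03,0,0,0],[0.085,0,0,0,0,0,0]]]'
python3 -c "
from h import *
snap('top','t5');snap('side','s5');delta(.518,.222,.11,-3)
a=cv2.imread('pics/s5.png')[200:350,140:340]; cv2.imwrite('pics/s5c.png',cv2.resize(a,None,fx=4,fy=4,interpolation=3))
a=cv2.imread('pics/t5.png')[140:250,155:285]; cv2.imwrite('pics/t5c.png',cv2.resize(a,None,fx=5,fy=5,interpolation=3))"
```

```text
t: 10.52
tool_pos: [0.539, 0.2439, 0.1051]
tool_rot: [-0.225, -2.11, 2.11]
contact_force: [0.5, 0.5, -0.1]
opening: 0.0851
t 10.62 pos [0.5395 0.2455 0.1049] boxyaw -12.06 tilt [ 0.002  0.001 -1.   ] open 0.0849 F [0.33 0.7  0.36]
turn wy -9.06 shift mm [20.3 -5.1 24.6]
```

View pics/s5c.png

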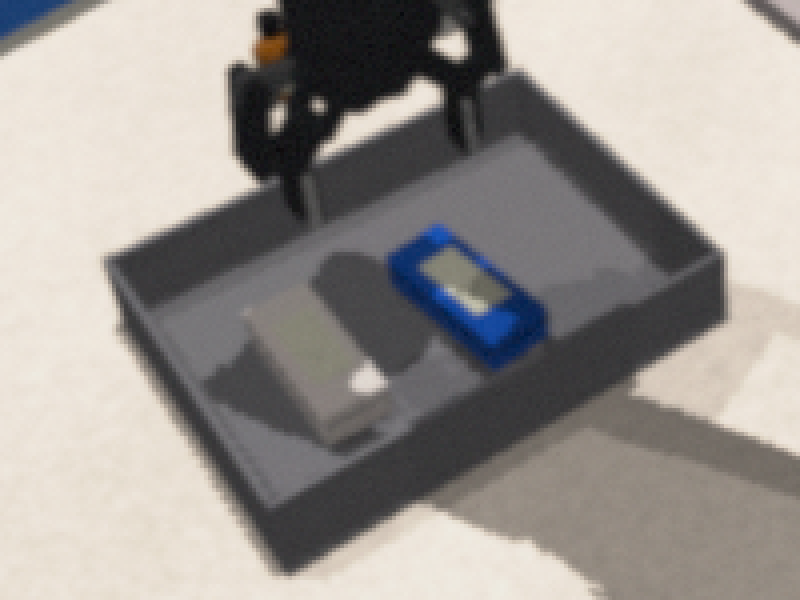

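View pics/t5c.png

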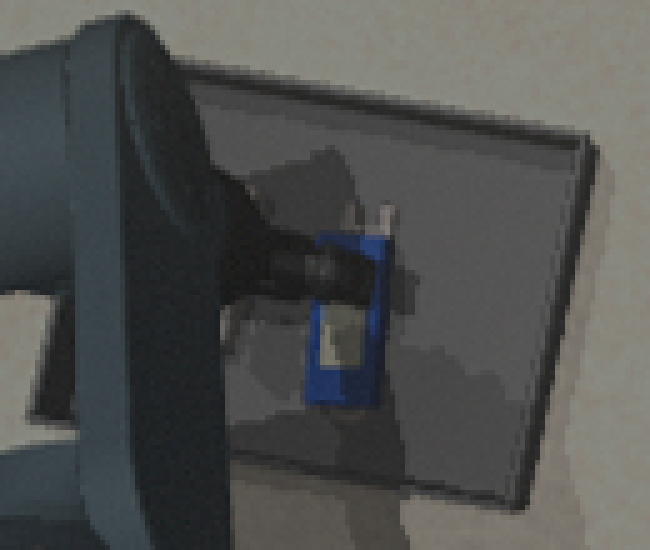

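```bash
python3 - <<'E'
from h import *
T=lambda x,y,z: pix2w('top',155+x/5-.4,140+y/5-.4,z)[:2]
S=lambda x,y,z: pix2w('side',140+x/4-.4,200+y/4-.4,z)[:2]
for n,P in (('top',[T(*p,.037) for p in [(318,236),(392,236),(378,406),(306,402)]]),('side',[S(*p,.037) for p in [(388,257),(437,226),(548,308),(497,347)]])):
    P=np.array(P);print(n,P.mean(0).round(4),[(round(1000*np.linalg.norm(P[i]-P[i-1])),round(np.degrees(np.arctan2(*(P[i]-P[i-1])[::-1])),1)) for i in range(4)])
print(T(352,206,.011),T(391,203,.011))
P=np.array([S(*p,.029) for p in [(240,312),(298,285),(388,395),(327,435)]]);print(P.mean(0))
E
```

```text
top [0.518  0.2195] [(96, np.float64(-4.0)), (43, np.float64(-91.6)), (98, np.float64(175.2)), (41, np.float64(85.2))]
side [0.5144 0.2234] [(100, np.float64(-4.5)), (35, np.float64(-94.3)), (98, np.float64(177.0)), (38, np.float64(88.5))]
[0.58802979 0.22405777] [0.58918954 0.20094389]
[0.54669813 0.30932113]
```

```bash
python3 -m jog '[[[0.085,0,0,0,0,-8.0,0],[0.085,0.02,0,0.0245,0,0,0],[0.085,0,0,0,0,0,0]]]'
python3 -c "
from h import *
delta(.517,.2215,.014,-4)"
```

```text
t: 11.0
tool_pos: [0.5162, 0.2223, 0.1037]
tool_rot: [-0.075, -2.185, 2.185]
contact_force: [0.6, 0.0, 0.6]
opening: 0.085
t 11.0 pos [0.5162 0.2223 0.1037] boxyaw -4.01 tilt [-0.001 -0.    -1.   ] open 0.085 F [0.56 0.04 0.57]
turn wy -0.01 shift mm [-0.8 89.7  0.8]
```

```bash
python3 -m jog '[[[0.064,0,0.02,0,0,0,0],[0.064,0,0.025,0,0,0,0],[0.064,0,0.02,0,0,0,0],[0.064,0,0.015,0,0,0,0],[0.064,0,0.0097,0,0,0,0],[0.05,0,0,0,0,0,0],[0.036,0,0,0,0,0,0],[0.03,0,0,0,0,0,0],[0.03,0,0,0,0,0,0],[0.03,0,0,0,0,0,0]]]' 25
python3 -m jog '[[[0.03,0,-0.004,0,0,0,0],[0.03,0,-0.016,0,0,0,0],[0.03,0,-0.025,0,0,0,0],[0.03,0,-0.015,0,0,0,0],[0.03,0,0,0,0,0,0]]]'
python3 -c "
from h import *
c=np.array([.539,.235]);a=np.radians(-12);X=np.array([np.cos(a),np.sin(a)]);Y=np.array([-X[1],X[0]])
t=c-.04*X-.075*Y;print(t)
delta(*t,.05,-12)
snap('side','s6');a=cv2.imread('pics/s6.png')[200:350,140:340]; cv2.imwrite('pics/s6c.png',cv2.resize(a,None,fx=4,fy=4,interpolation=3))"
```

```text
t: 12.25
tool_pos: [0.5176, 0.2222, 0.0146]
tool_rot: [-0.077, -2.186, 2.186]
contact_force: [-1.5, -0.2, 2.1]
opening: 0.0396
t: 12.88
tool_pos: [0.5185, 0.2225, 0.076]
tool_rot: [-0.08, -2.188, 2.186]
contact_force: [0.1, 0.1, -1.0]
opening: 0.0395
[0.48428072 0.1699554 ]
t 12.88 pos [0.5185 0.2225 0.076 ] boxyaw -4.01 tilt [ 0.003  0.001 -1.   ] open 0.0395 F [ 0.12  0.14 -1.  ]
turn wy 7.99 shift mm [22.6 26.  58.5]
```

View pics/s6c.png

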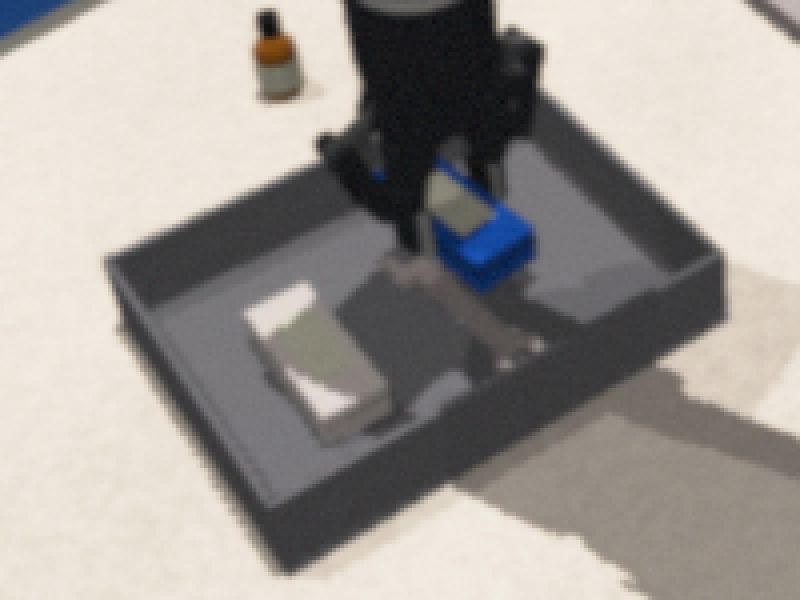

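The blue box is held at crop (485,225). The spanner lies bare between (400,265) and (520,350), undisturbed, and the white box is at (315,355). I'm moving the blue box to the right.

```bash
python3 -m jog '[[[0.03,0,0,0,0,8,0],[0.03,0.0115,0,0.029,0,0,0],[0.03,0.0115,0,0.029,0,0,0],[0.03,0,0.026,0,0,0,0],[0.03,0,0,0,0,0,0]]]'
python3 -c "
from h import *
delta(.4843,.17,.0066,-12)
snap('side','s7');a=cv2.imread('pics/s7.png')[200:350,140:340]; cv2.imwrite('pics/s7c.png',cv2.resize(a,None,fx=4,fy=4,interpolation=3))"
```

```text
t: 13.55
tool_pos: [0.4801, 0.1697, 0.0458]
tool_rot: [-0.217, -2.107, 2.109]
contact_force: [-0.4, -1.9, -0.2]
opening: 0.0394
t 13.55 pos [0.4801 0.1697 0.0458] boxyaw -12.05 tilt [-0.006 -0.001 -1.   ] open 0.0394 F [-0.42 -1.86 -0.18]
turn wy -0.05 shift mm [-4.  39.2 -1.1]
```

View pics/s7c.png

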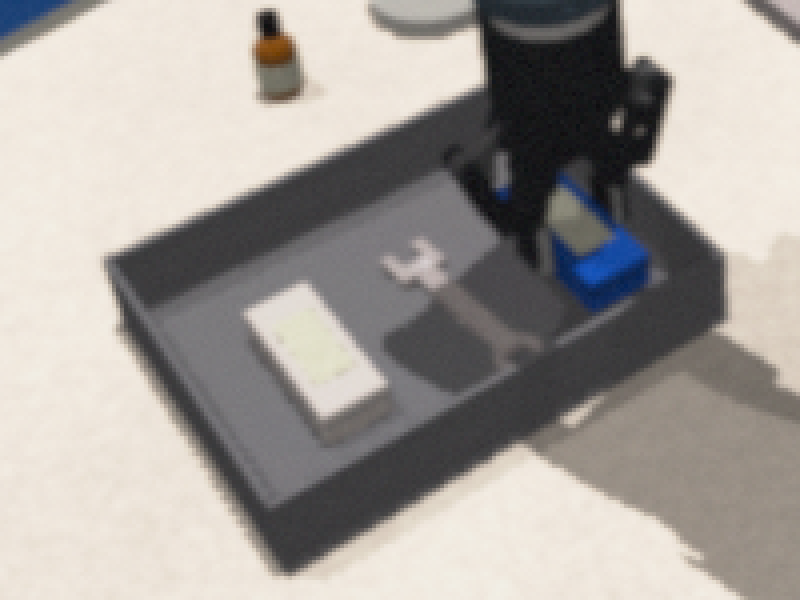

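```bash
python3 -m jog '[[[0.03,0,0.015,0,0,0,0],[0.03,0,0.012,0,0,0,0],[0.03,0,0,0,0,0,0]]]'
python3 -c "
from h import *
delta(.4843,.17,.0066,-12)
snap('side','s8');a=cv2.imread('pics/s8.png')[200:300,220:340]; cv2.imwrite('pics/s8c.png',cv2.resize(a,None,fx=6,fy=6,interpolation=3))"
```

```text
t: 13.98
tool_pos: [0.4815, 0.1703, 0.0197]
tool_rot: [-0.219, -2.109, 2.11]
contact_force: [1.0, -0.1, -0.7]
opening: 0.0393
t 13.97 pos [0.4815 0.1703 0.0197] boxyaw -12.0 tilt [-0.003 -0.    -1.   ] open 0.0393 F [ 0.99 -0.14 -0.68]
turn wy 0.0 shift mm [-2.8 13.1 -0.3]
```

View pics/s8c.png

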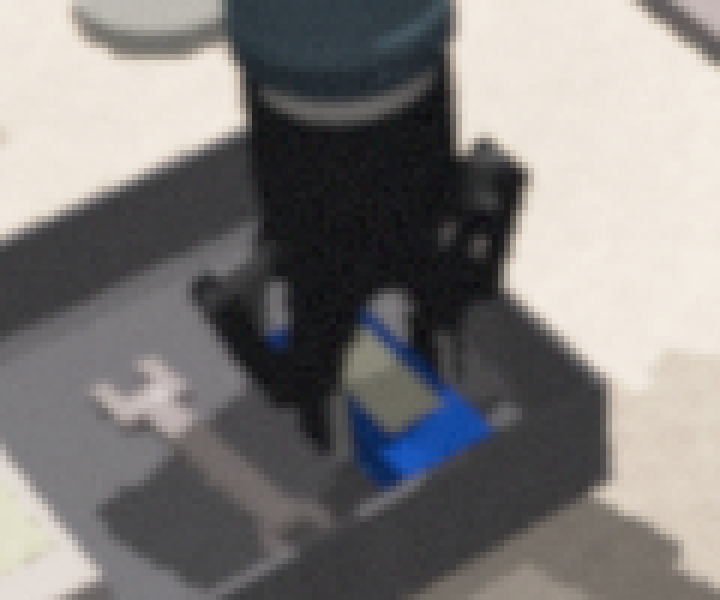

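```bash
python3 -m jog '[[[0.03,-0.015,0,0,0,0,0],[0.03,-0.015,0,0,0,0,0],[0.03,0,0.006,0,0,0,0],[0.03,0,0.003,0,0,0,0],[0.03,0,0,0,0,0,0]]]'
python3 -m jog '[[[0.03,0,0.002,0,0,0,0],[0.03,0,0.001,0,0,0,0],[0.03,0,0,0,0,0,0]]]'
```

```text
t: 14.65
tool_pos: [0.511, 0.164, 0.0114]
tool_rot: [-0.22, -2.11, 2.11]
contact_force: [0.1, -0.4, -0.6]
opening: 0.0398
t: 15.02
tool_pos: [0.5119, 0.1641, 0.0091]
tool_rot: [-0.222, -2.111, 2.111]
contact_force: [-0.4, -0.3, -0.4]
opening: 0.0396
```

```bash
python3 -m jog '[[[0.03,0,0.001,0,0,0,0],[0.03,0,0.001,0,0,0,0],[0.03,0,0,0,0,0,0]]]'
python3 -m jog '[[[0.03,0,0.0005,0,0,0,0],[0.03,0,0,0,0,0,0]]]'
```

```text
t: 15.4
tool_pos: [0.5119, 0.164, 0.007]
tool_rot: [-0.222, -2.111, 2.111]
contact_force: [-0.1, -0.2, -0.4]
opening: 0.0393
t: 15.65
tool_pos: [0.5121, 0.164, 0.0066]
tool_rot: [-0.222, -2.111, 2.111]
contact_force: [0.8, -0.2, -1.1]
opening: 0.0393
```

```bash
python3 -m jog '[[[0.03,0,0.0007,0,0,0,0],[0.03,0,0,0,0,0,0]]]'
python3 -m jog '[[[0.03,0,0.0007,0,0,0,0],[0.03,0,0,0,0,0,0]]]'
```

```text
t: 15.9
tool_pos: [0.5121, 0.164, 0.0066]
tool_rot: [-0.222, -2.111, 2.111]
contact_force: [-3.0, -1.1, 6.7]
opening: 0.0398
t: 16.15
tool_pos: [0.5121, 0.164, 0.0065]
tool_rot: [-0.222, -2.111, 2.111]
contact_force: [-6.3, -0.3, 14.0]
opening: 0.039
```

Contact, so I'm releasing.

```bash
python3 -m jog '[[[0.041,0,-0.0005,0,0,0,0],[0.043,0,0,0,0,0,0],[0.046,0,0,0,0,0,0],[0.046,0,-0.005,0,0,0,0],[0.046,0,-0.015,0,0,0,0],[0.046,0,-0.035,0,0,0,0],[0.046,0,-0.04,0,0,0,0],[0.046,0,-0.04,0.03,0,0,0],[0.046,0,-0.01,0.05,0,0,0],[0.046,0,0,0.05,0,0,0]]]'
python3 -m jog '[[[0.03,0,0,0,0,0,0]]]'
python3 -c "
from h import *
snap('top','t9');snap('side','s9');delta(.526,.2205,.11,-5)
a=cv2.imread('pics/s9.png')[200:350,140:340]; cv2.imwrite('pics/s9c.png',cv2.resize(a,None,fx=4,fy=4,interpolation=3))
a=cv2.imread('pics/t9.png')[140:250,155:285]; cv2.imwrite('pics/t9c.png',cv2.resize(a,None,fx=5,fy=5,interpolation=3))"
```

```text
t: 17.4
tool_pos: [0.4859, 0.0357, 0.1535]
tool_rot: [-0.226, -2.113, 2.114]
contact_force: [1.0, -0.9, -0.3]
opening: 0.0463
t: 17.52
tool_pos: [0.485, 0.0342, 0.1522]
tool_rot: [-0.228, -2.109, 2.11]
contact_force: [0.1, 0.9, -0.8]
opening: 0.0304
t 17.62 pos [0.4853 0.0366 0.1516] boxyaw -12.11 tilt [ 0.001  0.    -1.   ] open 0.0301 F [-0.56 -0.15  0.32]
turn wy -7.11 shift mm [ -24.5   41.6 -186.8]
```

View pics/s9c.png

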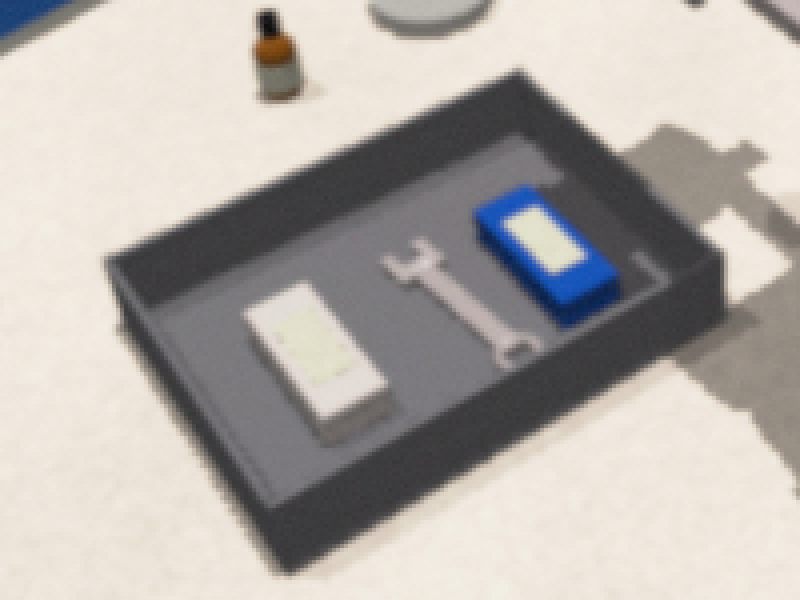

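View pics/t9c.png

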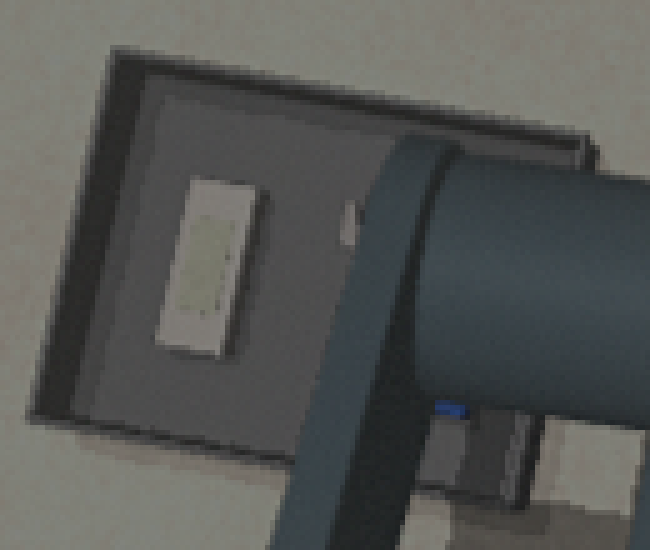

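```bash
python3 - <<'E'
from h import *
S=lambda x,y,z=.013: pix2w('side',140+x/4-.4,200+y/4-.4,z)[:2]
a=cv2.imread('pics/s9.png')[245:300,225:285]; cv2.imwrite('pics/s9d.png',cv2.resize(a,None,fx=10,fy=10,interpolation=3))
for p in [(388,267),(433,241),(437,275),(497,338),(517,348),(530,358)]: print(p,S(*p).round(4))
E
```

```text
(388, 267) [0.5802 0.2294]
(433, 241) [0.5759 0.1976]
(437, 275) [0.5524 0.2154]
(497, 338) [0.4883 0.2273]
(517, 348) [0.474  0.2254]
(530, 358) [0.463 0.226]
```

View pics/s9d.png

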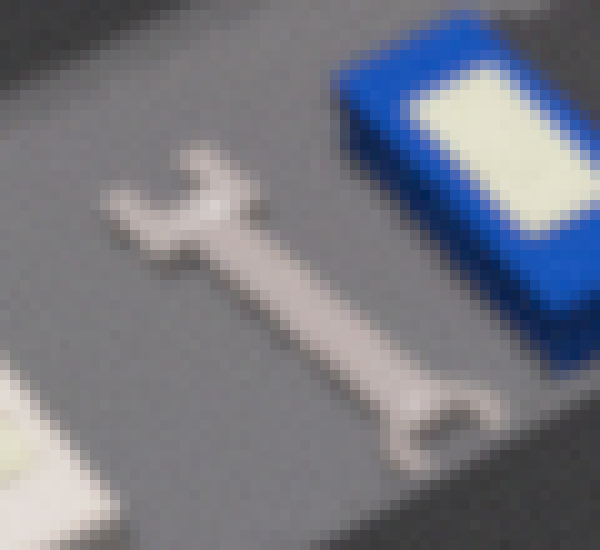

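```bash
python3 - <<'E'
from h import *
S=lambda x,y,z=.012: pix2w('side',225+x/10-.45,245+y/10-.45,z)[:2]
for p in [(108,200),(200,155),(228,238),(310,316),(390,390)]: print(p,S(*p).round(4))
a,b=S(228,238),S(390,390);print(np.degrees(np.arctan2(*(a-b)[::-1])))
delta(.523,.221,.07,-6)
E
```

```text
(108, 200) [0.5881 0.2267]
(200, 155) [0.5825 0.2025]
(228, 238) [0.556 0.217]
(310, 316) [0.5221 0.2219]
(390, 390) [0.4908 0.226 ]
-7.845164035704339
t 17.62 pos [0.4853 0.0366 0.1516] boxyaw -12.11 tilt [ 0.001  0.    -1.   ] open 0.0301 F [-0.56 -0.15  0.32]
turn wy -6.11 shift mm [ -18.2   81.6 -187.3]
```

```bash
python3 -m jog '[[[0.034,0,0,0,0,-5.1,0],[0.034,-0.0045,0,-0.0465,0,0,0],[0.034,-0.0045,0,-0.0465,0,0,0],[0.034,-0.0045,0.02,-0.0465,0,0,0],[0.034,-0.0045,0.02,-0.0465,0,0,0],[0.034,0,0.02,0,0,0,0],[0.034,0,0,0,0,0,0]]]'
python3 -c "
from h import *
delta(.523,.2215,.0085,-7)"
```

```text
t: 18.5
tool_pos: [0.5232, 0.221, 0.0889]
tool_rot: [-0.123, -2.158, 2.16]
contact_force: [-0.5, -1.0, 0.5]
opening: 0.0338
t 18.5 pos [0.5232 0.221  0.0889] boxyaw -6.74 tilt [-0.004 -0.001 -1.   ] open 0.0338 F [-0.52 -1.02  0.55]
turn wy 0.26 shift mm [ 0.2 80.4 -0.5]
```

```bash
python3 -m jog '[[[0.034,0,0.025,0,0,0,0],[0.034,0,0.025,0,0,0,0],[0.034,0,0.015,0,0,0,0],[0.034,0,0,0,0,0,0]]]'
python3 -c "
from h import *
delta(.523,.2215,.0085,-7)
snap('side','s10');a=cv2.imread('pics/s10.png')[200:300,210:330]; cv2.imwrite('pics/s10c.png',cv2.resize(a,None,fx=6,fy=6,interpolation=3))"
```

```text
t: 19.0
tool_pos: [0.5247, 0.2192, 0.0253]
tool_rot: [-0.129, -2.158, 2.159]
contact_force: [-0.0, 0.6, -0.5]
opening: 0.0339
t 19.0 pos [0.5247 0.2192 0.0253] boxyaw -6.92 tilt [-0.002 -0.    -1.   ] open 0.0339 F [-0.02  0.59 -0.55]
turn wy 0.08 shift mm [ 1.9 16.8 -2. ]
```

View pics/s10c.png

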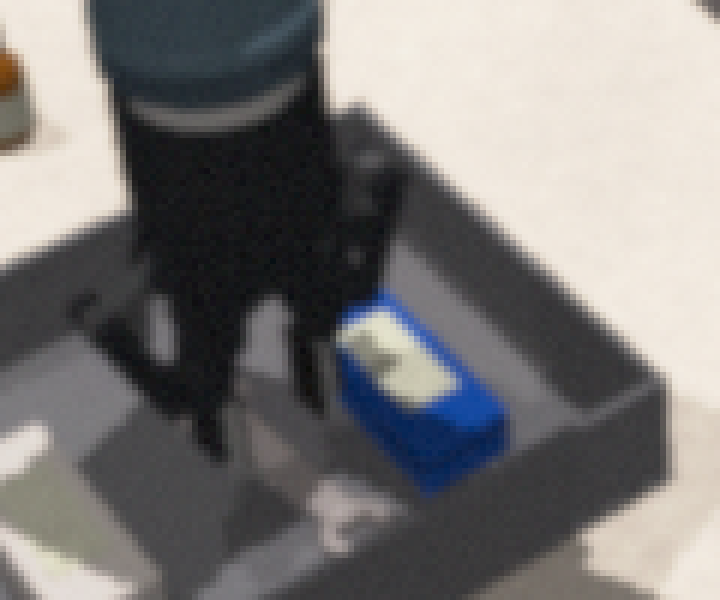

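```bash
python3 -m jog '[[[0.034,0,0.008,-0.002,0,0,0],[0.034,0,0.005,0,0,0,0],[0.034,0,0.002,0,0,0,0],[0.034,0,0,0,0,0,0]]]'
python3 -c "
from h import *
delta(.523,.2215,.0075,-7)"
```

```text
t: 19.55
tool_pos: [0.5254, 0.2213, 0.0106]
tool_rot: [-0.13, -2.159, 2.159]
contact_force: [-0.2, -0.8, -0.5]
opening: 0.0341
t 19.55 pos [0.5254 0.2213 0.0106] boxyaw -6.92 tilt [-0. -0. -1.] open 0.0341 F [-0.22 -0.8  -0.47]
turn wy 0.08 shift mm [2.4 3.1 0.1]
```

```bash
python3 -m jog '[[[0.034,0,0.0033,0,0,0,0],[0.025,0,0,0,0,0,0],[0.018,0,0,0,0,0,0],[0.014,0,0,0,0,0,0],[0.006,0,0,0,0,0,0],[0.006,0,0,0,0,0,0],[0.006,0,0,0,0,0,0]]]' 30
python3 -m jog '[[[0.006,0,0,0,0,0,0],[0.006,0,0,0,0,0,0]]]' 50
```

```text
t: 20.42
tool_pos: [0.5256, 0.2213, 0.0075]
tool_rot: [-0.131, -2.159, 2.159]
contact_force: [-0.2, -1.3, 2.6]
opening: 0.0131
t: 20.68
tool_pos: [0.5257, 0.2214, 0.0076]
tool_rot: [-0.131, -2.16, 2.159]
contact_force: [-0.8, -0.4, 3.0]
opening: 0.012
```

```bash
python3 -m jog '[[[0.006,0,-0.005,0,0,0,0],[0.006,0,-0.01,0,0,0,0],[0.006,0,-0.015,0,0,0,0],[0.006,0,-0.01,0,0,0,0],[0.006,0,0,0,0,0,0]]]'
python3 -c "
from h import *
snap('side','s11');a=cv2.imread('pics/s11.png')[200:300,210:330]; cv2.imwrite('pics/s11c.png',cv2.resize(a,None,fx=6,fy=6,interpolation=3))"
```

```text
t: 21.3
tool_pos: [0.5265, 0.2216, 0.0489]
tool_rot: [-0.133, -2.161, 2.16]
contact_force: [0.5, -0.8, -1.0]
opening: 0.0121
```

View pics/s11c.png

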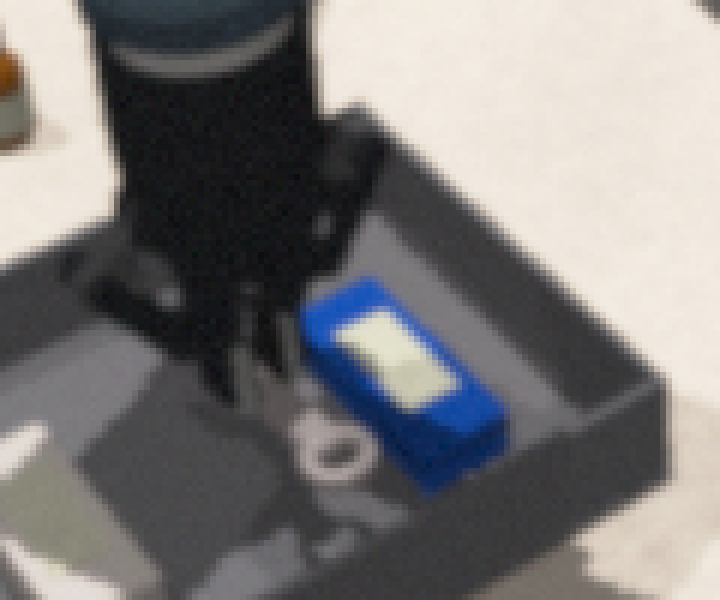

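```bash
python3 -m jog '[[[0.006,0,-0.03,0,0,0,0],[0.006,0,-0.04,0,0,0,0],[0.006,0,-0.03,0,0,0,0],[0.006,0,0,0,0,6.2,0],[0.006,0,0,0,0,0,0]]]'
python3 -c "
from h import *
delta(.5636,-.1878,.09,-13)"
```

```text
t: 21.98
tool_pos: [0.5252, 0.2213, 0.1472]
tool_rot: [-0.24, -2.1, 2.101]
contact_force: [-0.4, 0.2, -1.9]
opening: 0.0119
t 21.98 pos [0.5252 0.2213 0.1472] boxyaw -13.06 tilt [-0. -0. -1.] open 0.0119 F [-0.4   0.22 -1.91]
turn wy -0.06 shift mm [-129.5   57.2  389.9]
```

```bash
python3 -m jog '[[[0.006,-0.0145,0,0.0433,0,0,0],[0.006,-0.0145,0,0.0433,0,0,0],[0.006,-0.0145,0,0.0433,0,0,0],[0.006,-0.0145,0,0.0433,0,0,0],[0.006,-0.0145,0,0.0433,0,0,0],[0.006,-0.0145,0,0.0433,0,0,0],[0.006,-0.0145,0,0.0433,0,0,0],[0.006,-0.0145,0,0.0433,0,0,0],[0.006,-0.0145,0,0.0433,0,0,0],[0.006,0,0,0,0,0,0]]]'
python3 -m jog '[[[0.006,0,0.03,0,0,0,0],[0.006,0,0.025,0,0,0,0],[0.006,0,0.02,0,0,0,0],[0.006,0,0,0,0,0,0]]]'
python3 -c "
from h import *
delta(.5636,-.1878,.0065,-13)
snap('side','s12');a=cv2.imread('pics/s12.png')[120:240,270:430]; cv2.imwrite('pics/s12c.png',cv2.resize(a,None,fx=5,fy=5,interpolation=3))
snap('top','t12');a=cv2.imread('pics/t12.png')[130:240,310:420]; cv2.imwrite('pics/t12c.png',cv2.resize(a,None,fx=5,fy=5,interpolation=3))"
```

```text
t: 23.22
tool_pos: [0.5636, -0.1909, 0.1463]
tool_rot: [-0.242, -2.099, 2.099]
contact_force: [0.2, 1.3, -1.3]
opening: 0.0117
t: 23.72
tool_pos: [0.5626, -0.1864, 0.0701]
tool_rot: [-0.235, -2.101, 2.097]
contact_force: [-0.2, 0.5, -1.4]
opening: 0.0121
t 23.73 pos [ 0.5626 -0.1864  0.0701] boxyaw -13.04 tilt [-0.004  0.002 -1.   ] open 0.0121 F [-0.16  0.5  -1.43]
turn wy -0.04 shift mm [-1.3 63.6  1.2]
```

View pics/s12c.png

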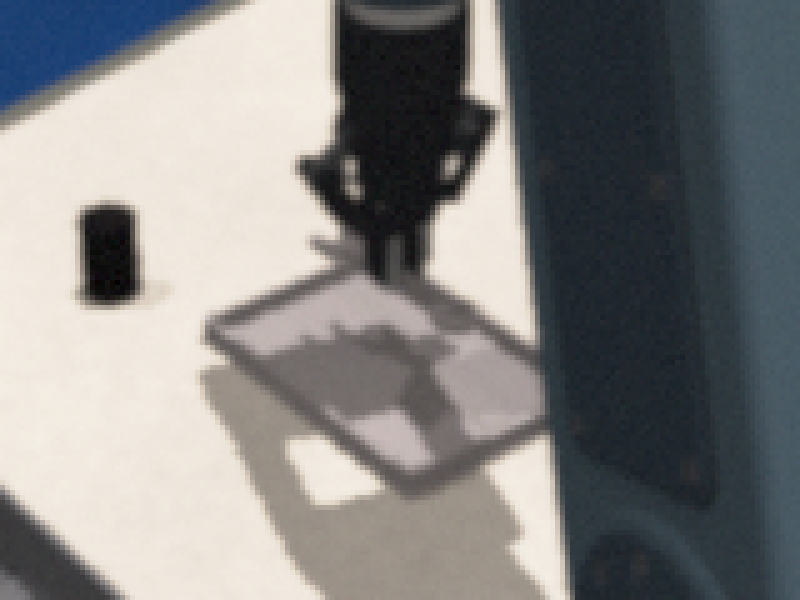

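View pics/t12c.png

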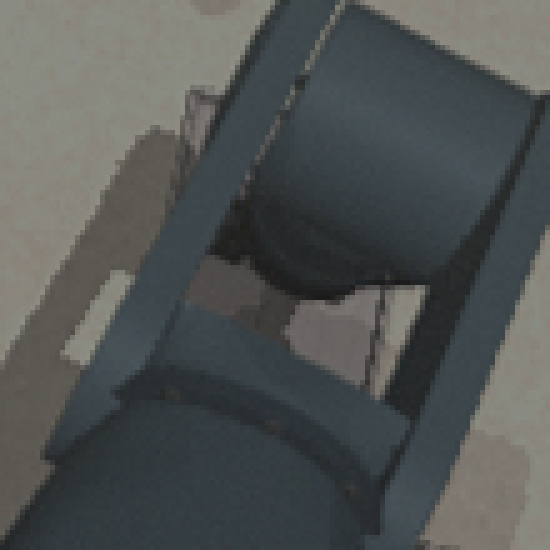

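```bash
python3 - <<'E'
from h import *
s=state();p=s['tool_pos'];a=np.radians(-13);X=np.array([np.cos(a),np.sin(a),0])
for d in(-.065,-.04,0,.04,.065):
    print(d,((w2pix('side',p+d*X+[0,0,.004])-[310,150])*10).round())
a=cv2.imread('pics/s12.png')[150:210,310:390]; a=cv2.convertScaleAbs(a,alpha=1.4,beta=0);cv2.imwrite('pics/s12d.png',cv2.resize(a,None,fx=10,fy=10,interpolation=3))
E
```

```text
-0.065 [535. 323.]
-0.04 [477. 284.]
0 [386. 225.]
0.04 [299. 169.]
0.065 [246. 134.]
```

View pics/s12d.png

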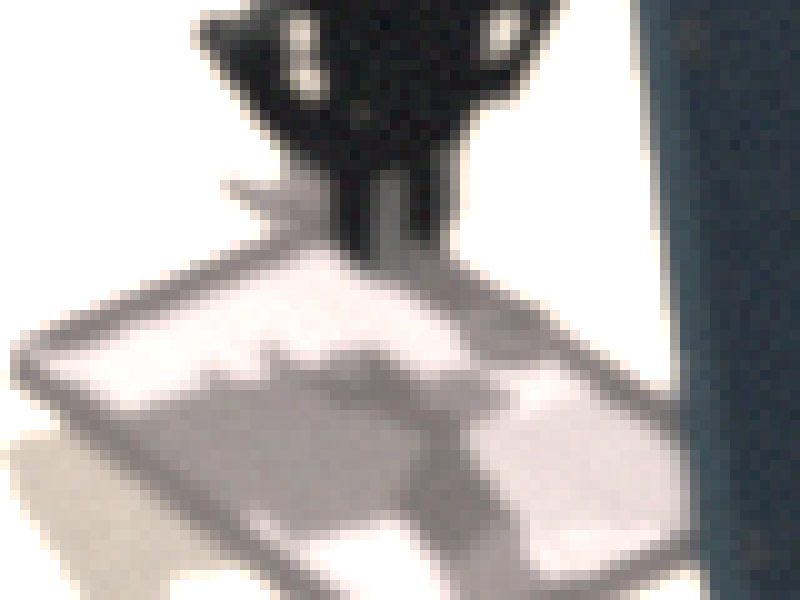

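```bash
python3 - <<'E'
from h import *
s=state();p=s['tool_pos'];print(p,R.from_rotvec(s['tool_rot']).as_matrix().round(3))
a=np.radians(-13);X=np.array([np.cos(a),np.sin(a),0]);Y=np.array([-X[1],X[0],0]);Z=np.array([0,0,1.])
out=[(.065,.015),(.045,.011),(.039,.007),(-.038,.007),(-.045,.0145),(-.065,0),(-.045,-.0145),(-.038,-.007),(.039,-.007),(.045,-.011),(.065,-.015)]
img=cv2.imread('pics/s12.png')[140:210,300:390]; ims=[]
for tl in (0,8,14):
    t=np.radians(tl); Xt=X*np.cos(t)-Z*np.sin(t)
    b=cv2.resize(cv2.convertScaleAbs(img,alpha=1.4),None,fx=8,fy=8,interpolation=3)
    pts=[((w2pix('side',p+x*Xt+y*Y+[0,0,.0015])-[300-.5,140-.5])*8) for x,y in out]
    cv2.polylines(b,[np.int32(pts)],True,(0,0,255),1); b=cv2.resize(b[:,100:600],None,fx=.8,fy=1); ims.append(b)
cv2.imwrite('pics/ov.png',cv2.resize(np.hstack(ims[:2]),(800,560)))
E
```

```text
[ 0.56442249 -0.1876262   0.07271355] [[-0.974  0.    -0.226]
 [ 0.226 -0.    -0.974]
 [-0.    -1.    -0.   ]]
```

View pics/ov.png

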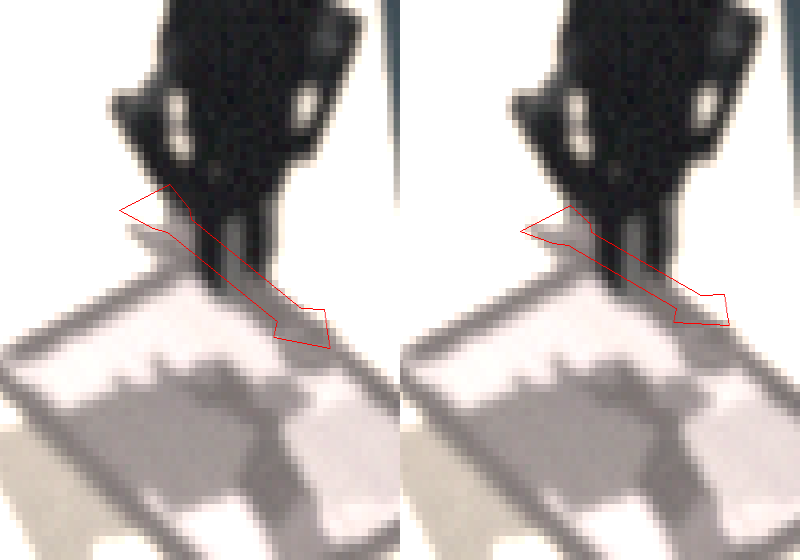

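```bash
python3 -m jog '[[[0.006,0,0.02,0,0,0,0],[0.006,0,0.02,0,0,0,0],[0.006,0,0.012,0,0,0,0],[0.006,0,0.004,0,0,0,0],[0.006,0,0,0,0,0,0],[0.006,0,0,0,0,0,0]]]'
python3 -c "
from h import *
delta(.5636,-.1878,.0066,-13)
snap('side','s13');a=cv2.imread('pics/s13.png')[150:210,310:390]; a=cv2.convertScaleAbs(a,alpha=1.4,beta=0);cv2.imwrite('pics/s13d.png',cv2.resize(a,None,fx=10,fy=10,interpolation=3))"
```

```text
t: 24.58
tool_pos: [0.5646, -0.1881, 0.017]
tool_rot: [-0.243, -2.1, 2.101]
contact_force: [0.1, 0.8, -1.8]
opening: 0.0116
t 24.57 pos [ 0.5646 -0.1881  0.017 ] boxyaw -13.12 tilt [ 0.001 -0.001 -1.   ] open 0.0116 F [ 0.11  0.79 -1.79]
turn wy -0.12 shift mm [ 1.1 10.4 -0.1]
```

View pics/s13d.png

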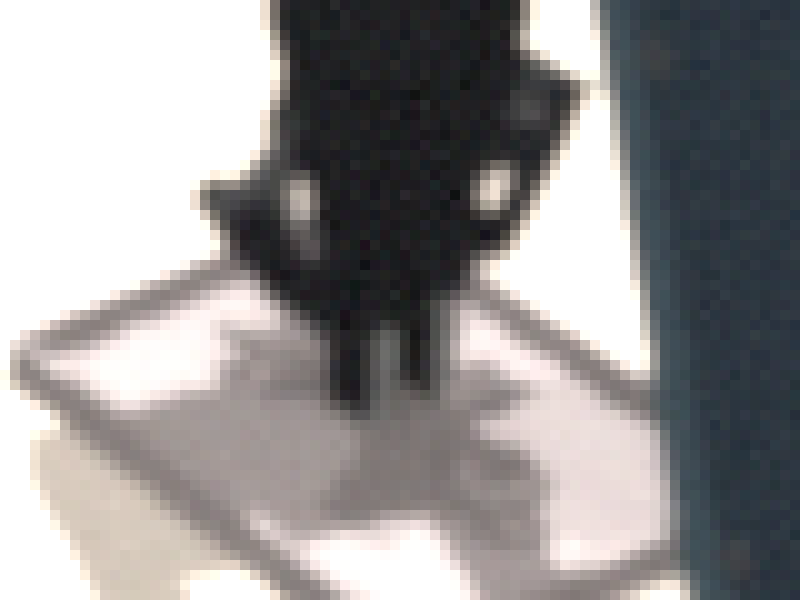

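The spanner is inside the tray walls, from the jaw at about (240,345) to the ring at about (500,480). I'm lowering it in small steps.

```bash
python3 -m jog '[[[0.006,0,0.003,0,0,0,0],[0.006,0,0.002,0,0,0,0],[0.006,0,0,0,0,0,0]]]'; python3 -m jog '[[[0.006,0,0.0015,0,0,0,0],[0.006,0,0.0015,0,0,0,0],[0.006,0,0,0,0,0,0]]]'; python3 -m jog '[[[0.006,0,0.001,0,0,0,0],[0.006,0,0,0,0,0,0]]]'
```

```text
t: 25.0
tool_pos: [0.5639, -0.1877, 0.0112]
tool_rot: [-0.241, -2.1, 2.1]
contact_force: [0.8, 0.1, -1.0]
opening: 0.012
t: 25.38
tool_pos: [0.564, -0.1878, 0.0082]
tool_rot: [-0.241, -2.1, 2.1]
contact_force: [-0.4, 0.5, -1.3]
opening: 0.0117
t: 25.62
tool_pos: [0.5641, -0.1878, 0.0073]
tool_rot: [-0.241, -2.1, 2.1]
contact_force: [0.3, 0.4, -1.2]
opening: 0.0122
```

```bash
python3 -m jog '[[[0.006,0,0.0007,0,0,0,0],[0.006,0,0,0,0,0,0]]]'; python3 -m jog '[[[0.006,0,0.0006,0,0,0,0],[0.006,0,0,0,0,0,0]]]'
```

```text
t: 25.88
tool_pos: [0.5641, -0.1879, 0.0067]
tool_rot: [-0.241, -2.1, 2.1]
contact_force: [0.1, -0.1, -1.2]
opening: 0.012
t: 26.12
tool_pos: [0.5642, -0.1879, 0.0066]
tool_rot: [-0.241, -2.1, 2.1]
contact_force: [-2.9, 1.1, 5.6]
opening: 0.0122
```

Contact came at the predicted height. I'm releasing and retreating.

```bash
python3 -m jog '[[[0.014,0,0,0,0,0,0],[0.018,0,0,0,0,0,0],[0.026,0,0,0,0,0,0],[0.03,0,0,0,0,0,0],[0.03,0,-0.005,0,0,0,0],[0.03,0,-0.015,0,0,0,0],[0.03,0,-0.035,0,0,0,0],[0.03,0,-0.045,0,0,0,0],[0.03,0,-0.05,0,0,0,0],[0.03,0,0,0.05,0,0,0]]]' 20
python3 -m jog '[[[0.03,0.01,0,0.05,0,0,0],[0.03,0.03,0,0.05,0,0,0],[0.03,0.03,0,0.05,0,0,0],[0.03,0.03,0,0.05,0,0,0],[0.03,0.03,0,0.05,0,0,0],[0.03,0,0,0,0,0,0],[0.03,0,0,0,0,0,0]]]'
python3 - <<'E'
from h import *
snap('side','s14');snap('top','t14')
print(state()['tool_pos'])
cv2.imwrite('pics/s14c.png',cv2.resize(cv2.imread('pics/s14.png')[150:350,150:410],None,fx=3,fy=3,interpolation=3))
cv2.imwrite('pics/t14c.png',cv2.resize(cv2.imread('pics/t14.png')[90:250,150:410],None,fx=3,fy=3,interpolation=3))
for n in('side','top'):
  for t in ['spanner','blue_box','white_box','tool_tray','oil_bottle','lens_case','glass_dish']:
    print(n,t,[(np.round(d['box']).tolist(),round(d['score'],2)) for d in find_in(n,t)[:2]])
E
```

```text
t: 27.38
tool_pos: [0.5565, -0.2363, 0.1631]
tool_rot: [-0.248, -2.103, 2.112]
contact_force: [0.0, -1.0, -0.1]
opening: 0.0297
t: 28.25
tool_pos: [0.3696, -0.4504, 0.1569]
tool_rot: [-0.243, -2.1, 2.1]
contact_force: [0.2, 0.2, -0.4]
opening: 0.03
[ 0.37041783 -0.44953344  0.15648414]
side spanner [([330.0, 183.0, 34.0, 22.0], 0.45), ([312.0, 172.0, 68.0, 44.0], 0.35)]
side blue_box [([262.0, 246.0, 34.0, 35.0], 0.89)]
side white_box [([197.0, 270.0, 41.0, 41.0], 0.92)]
side tool_tray [([313.0, 171.0, 70.0, 48.0], 0.62), ([230.0, 189.0, 34.0, 19.0], 0.24)]
side oil_bottle [([202.0, 203.0, 15.0, 23.0], 0.76), ([262.0, 245.0, 34.0, 38.0], 0.18)]
side lens_case [([286.0, 162.0, 11.0, 17.0], 0.73)]
side glass_dish [([199.0, 269.0, 42.0, 41.0], 0.38)]
top spanner [([357.0, 166.0, 15.0, 40.0], 0.75)]
top blue_box [([236.0, 191.0, 20.0, 31.0], 0.82)]
top white_box [([186.0, 173.0, 25.0, 36.0], 0.94)]
top tool_tray [([333.0, 149.0, 61.0, 74.0], 0.8), ([385.0, 239.0, 57.0, 81.0], 0.77)]
top oil_bottle []
top lens_case [([232.0, 192.0, 23.0, 30.0], 0.72), ([341.0, 111.0, 18.0, 16.0], 0.65)]
top glass_dish [([278.0, 97.0, 31.0, 39.0], 0.83)]
```

View pics/s14c.png

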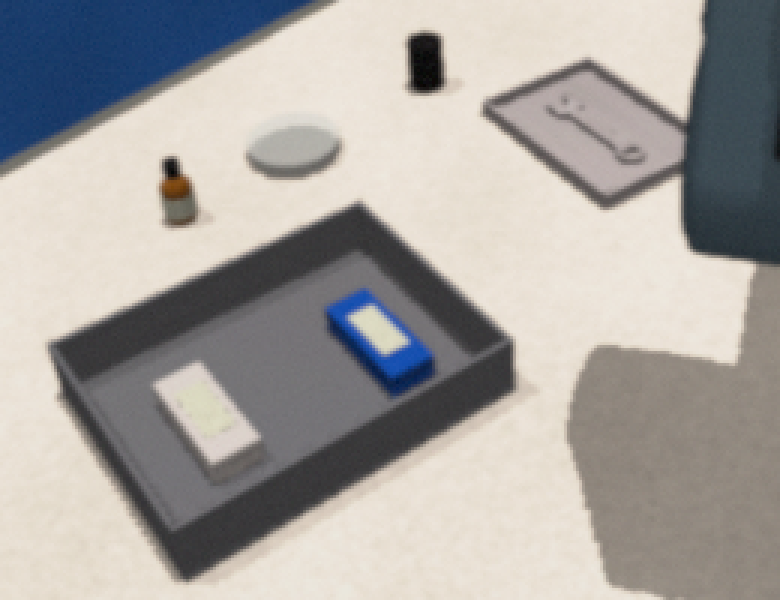

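View pics/t14c.png

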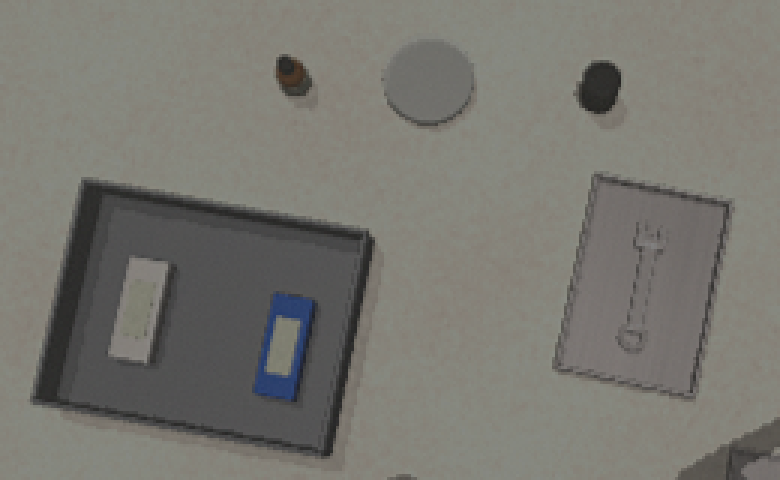

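Both views agree. The spanner lies flat in the middle of the far tray, at top crop (640,290). Both boxes stand upright and flat in the bin, at (140,310) and (285,345). The bottle, dish and lens case are where they were. I'm handing in.

```bash
python3 -c "
from h import *
print(hand_in())"
```

```text
the job is handed in; nothing more can be done
None
```

The spanner is out of the bin and lying flat, roughly centred, in the far steel tray. Both slide boxes are upright on the bin floor: the white one is on the left and the blue one on the right. I moved the white box first, then the blue, then the spanner, and let go of each only after the force reading showed it had touched down (5.6–14 N).

I handed in at about 29 s of the 69 s. The last pictures from both cameras agree:
- **Boxes and spanner:** both boxes are upright and flat, and the spanner is well inside the tray walls.
- **Things to leave alone:** the bottle, lens case and dish look unmoved. I judged this by eye and didn't measure it.
- **Robot:** the arm was clear of everything.

Some readings disagreed:
- **Networks:** they missed the bottle in the top view. In the side view they gave the white box as the dish, and in the top view the blue box as the lens case. The pictures show all of these correctly.
- **Grip on the spanner:** the fingers read 12 mm on the 14 mm shank. The hold still proved firm, and the spanner touched the tray at the height I expected.

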